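# Lay the last culture flask down in the incubator tray

### The job

Two culture flasks already lie in the steel incubator tray; the third still stands upright at the tray's open end, out of line with the empty lane. With your fingertips slide it sideways, still standing, until it stands squarely in front of the empty lane, then push it over at its cap so that it falls into the lane on its growth face (the broad face that the neck leans away from), and push its base along the lane until its cap meets the tray's rear lip, in a row with the others. Never lift the flask, and leave the other flasks and the things on the bench where they are.

Things in the scene. Friction and masses are not known exactly. Their poses are not given: they have to be found in the camera images.
- flask: the standing culture flask: clear polystyrene, 36 to 63 g, 26 mm thick (its x), 52 wide (y), 98 tall (z) with the cap. Body a box up to 60 mm, shoulder 22 x 32 mm up to 75 mm, then the cap. Origin: centre of the base. x points out of the growth face, at the start towards the tray's rear lip within 0.2 rad; the opposite face has a white writing panel. Tips over beyond 17 degrees
- flask_cap (a point): centre of the top of its white ribbed cap (24 mm across, 79 to 98 mm above the base). The neck leans 6 degrees away from the growth face, so the lying flask rests on its body alone. On the tray it slides easily (friction about 0.3): pushed on the narrow side below 60 mm it slides upright; on the broad face above 60 mm it tips, below 30 mm it only slides
- gap (a point): point on the tray floor (2 mm over the bench) in the middle of the empty lane, left, middle or right one; unmarked. x points along the lane to the rear lip (101.5 mm ahead), y across, z up. The flask lying home, cap at the lip, has its origin 13 mm above this point. The lane is 60 mm wide; the wires beside it begin 9 mm ahead of this point and stand 11 mm above the floor
- tray: stainless incubator tray, fixed, 185 mm (x) by 200 mm (y), origin at the centre of its underside, floor 2 mm thick. Rear lip at x = +88 mm (inner face); it and the side lips are 18 mm high over the bench; the end at -x is open. Three lanes, middles at y = -66, 0, 66 mm, parted by low wires. The clear floor from x = -92 to -14 mm is where the flask stands, 10 mm or more before the lying flasks
- lying_flask_1: a flask of the same kind lying home in one lane, growth face down, 28 mm high; loose; origin: centre of its base; z points to its cap
- lying_flask_2: the other lying flask, the same in another lane
- timer: bench timer lying on the bench left of the tray, 58 x 66 x 18 mm, loose; origin under its centre
- marker: marker pen lying right of the tray, 14 x 117 x 16 mm, loose; origin under its middle
- petri: closed petri dish right of the tray, 63 mm across, 14 mm high, loose; origin under its centre
There are look-alikes about, which are no part of the job. What is shaped like the lying_flask_1 but pink is not meant.

How it is judged:
By the outcome, as a careful person would: the job done as asked, in the order asked, and still so for the second after the job is handed in, with the robot touching nothing.
It also fails if it takes over 56 s, if anything falls off the work surface, if the arm or the gripper's body presses on something with over 40 N, if the wrist force passes 120 N, or if a joint passes its speed limit or range.

### The arm

A 7-joint arm with a two-finger parallel gripper is mounted at the origin on a cart in front of the work surface, level with it; the furniture and walls round the work are solid. World frame = base frame: x ahead of the robot, y to its left, z up, the work surface at z = 0. Lengths are in m, angles in rad, forces in N, time in s.
With the tool pointing down it reaches from about 0.425 to 0.925 m from the base axis. Payload 6.8 kg.
Tool frame: the origin (TCP) lies on the front face of the gripper's body, between the roots of the fingers; the fingertips stand 73 mm ahead of it and the grasp point (between the pads) lies 54 mm ahead of it (env.nose_length is the distance from the TCP to the fingertips, in m); z points along the fingers, y is the direction in which the jaws open and shut (so a half turn about z gives the same grasp; the last joint's range is limited). The gripper opens to 85 mm and grips with 20 to 120 N. Pads are 22 mm wide; open, the fingers measure 114 mm over their backs; the gripper's body (76 mm by 85 mm) begins 54 mm behind the grasp point. The pads swing forward as they close: fully open they stand 13 mm farther back than shut.
Start: joints at [1.042, 0.477, 0.022, 1.555, -0.011, 1.109, -0.083], TCP at [0.276, -0.616, 0.304] pointing down, gripper open.
Joint ranges: [-2.96, 2.96], [-0.34, 2.1], [-1.41, 1.46], [0.24, 2.44], [-1.37, 4.51], [0.17, 1.92], [-2.96, 2.96]. Speed limits (rad/s): [2.39, 2.39, 3.14, 3.14, 3.14, 3.14, 3.14].

### API

Orientations are given as a unit quaternion [w, x, y, z].
In Python, from cell import env, kin, camera, calibration, job gives the robot as it stands. The module is installed in compiled form; this text tells all that it offers. Calls block until the motion is done:
- env.reach(position, orientation): joint-space move of the TCP to a pose.
- env.movel(position, velocity=0.15, rot=None, stop_force=None): straight line of the TCP; rot=None keeps the orientation; velocity is the mean speed in m/s. With stop_force (N) it stops when the force on the tool has changed by that much, and returns True; else False.
- env.goto_joints(angles): joint-space move.
- env.grip(opening, f_grip=None): finger opening in m; f_grip is the grip in N (None keeps the last); returns when the fingers have stopped.
- env.dwell(seconds).
- kin.inverse_kinematics(position, orientation): joint angles nearest the present ones, or None.
- env.get_state(): the state.
- camera(name): name is "scene" or "top" or "wrist"; returns (picture, depth): 400x640x3 uint8, blue, green, red; 400x640 float32, m along the optical axis (not along the pixel's ray), 0 where there is no reading.
- calibration(name): a dict with "fx", "fy", "cx", "cy" (pixels), "rvec" (rotation vector, rad) and "tvec" (3), from world to camera coordinates, as OpenCV has them. Camera axes: x right, y down, z forward; pixel columns grow to the right and rows downward; lengths in m; the calibration is good to about 2 mm. A picture is of the moment at which its call begins: read the wrist's pose just before it. calibration takes no time and is no camera call; for the wrist camera it gives the pose at the moment of the call.
A pose or a line that the arm cannot do raises env.PlanningError and nothing moves.
- job.job_done(): hands the job in, once; it reports no verdict.
The state is a dict: "time": time; "qpos": joint angles; "joint_velocities": joint speeds; "joint_torque": joint torques, N m; "tcp_pos": TCP position; "orientation": TCP orientation; "force": force on the tool from outside, world axes, zero at the start; "torque": the same for the moment, N m; "opening": finger opening in m.
Only numpy, scipy, OpenCV 4.12 (cv2) and the standard library are available. Lean on these libraries where they do the work, as an engineer would, in place of code of your own. Each camera call takes 0.05 s, during which the arm holds its last target.

## Working session

There is one attempt and no reset: what is moved stays moved. The work goes in short steps, each a Python script; the robot and the scene stay as the last script left them, time stands still between calls to the robot, and variables do not carry over. Pictures are saved under pics/ and viewed, and the job is handed in when it is done.

```bash
mkdir -p pics; ls
python3 - <<'E'
from cell import env, kin, camera, calibration
import cv2,numpy as np
s=env.get_state();print(s['time'],s['tcp_pos'],s['orientation'],s['opening'],env.nose_length)
for n in('scene','top','wrist'):
    p,d=camera(n);cv2.imwrite(f'pics/{n}0.png',p);np.save(f'pics/{n}0.npy',d);print(n,calibration(n))
E
```

```text
pics
0.0 [ 0.27553558 -0.61569255  0.30293454] [-8.77304961e-04  9.77938248e-01  2.08892167e-01 -2.76095482e-04] 0.08513344497463458 0.0726
scene {'fx': 416.42192867160225, 'fy': 416.42192867160225, 'cx': 324.3596120422924, 'cy': 199.4013955483731, 'rvec': array([ 1.11977384, -2.32093982,  1.06613505]), 'tvec': array([0.29681345, 0.34380859, 0.88350426])}
top {'fx': 393.73710944906225, 'fy': 393.73710944906225, 'cx': 318.3961262493402, 'cy': 192.4424582570881, 'rvec': array([ 2.20053451, -2.13567225,  0.12448026]), 'tvec': array([-0.0488215 ,  0.52518785,  0.99497597])}
wrist {'fx': 329.7510249364898, 'fy': 329.7510249364898, 'cx': 322.4386009972862, 'cy': 204.5835561457425, 'rvec': array([-2.425602  ,  1.57278872,  0.22988574]), 'tvec': array([-0.67480223, -0.03595693,  0.37808212])}
```

View pics/scene0.png

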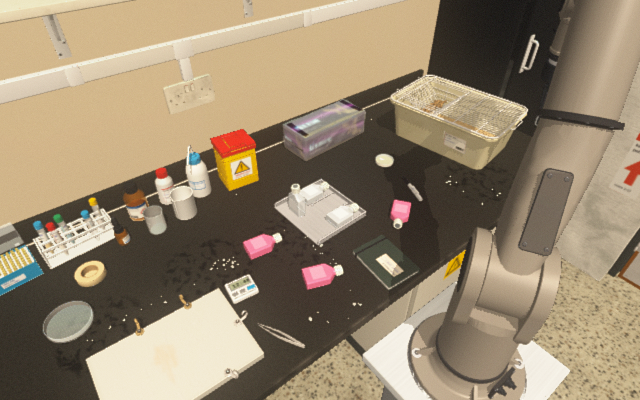

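View pics/top0.png

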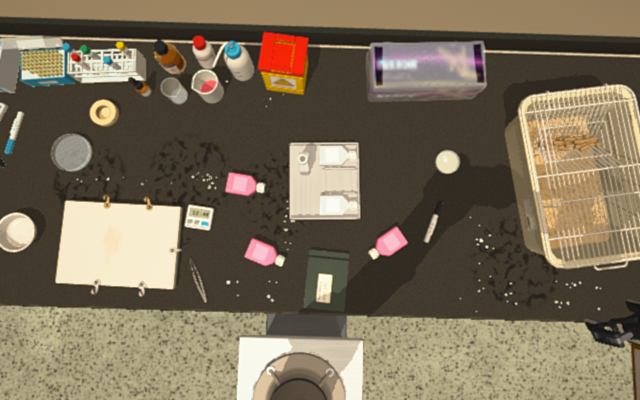

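Run:
```python
import cv2
p=cv2.imread('pics/top0.png')[130:230,270:380];cv2.imwrite('pics/t1.png',cv2.resize(p,None,fx=6,fy=6,interpolation=cv2.INTER_CUBIC)[:600])
p=cv2.imread('pics/scene0.png')[170:250,260:380];cv2.imwrite('pics/s1.png',cv2.resize(p,None,fx=6,fy=6,interpolation=cv2.INTER_CUBIC))
```

```text
(no output)
```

View pics/t1.png

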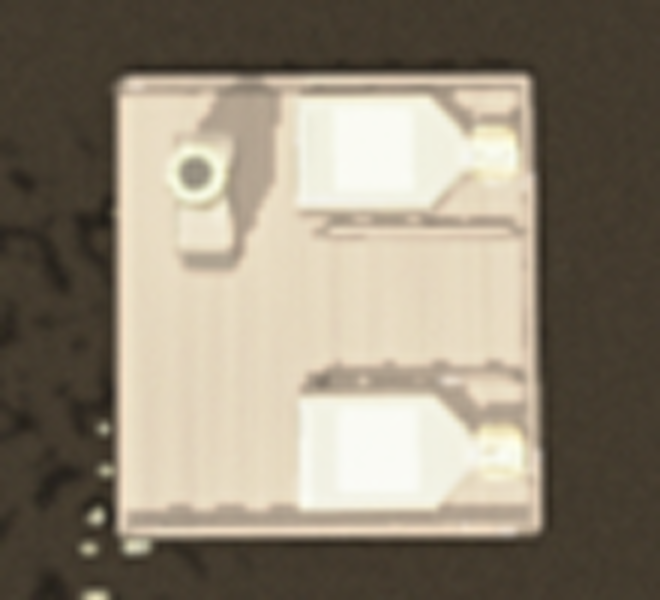

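View pics/s1.png

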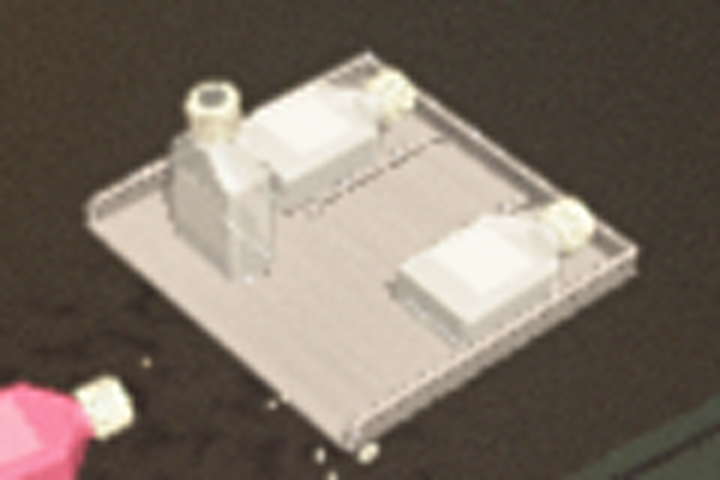

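View pics/wrist0.png

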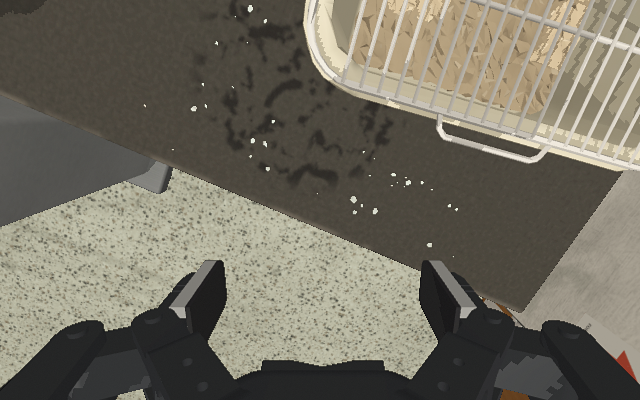

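```bash
cat > h.py <<'E'
import cv2,numpy as np
from scipy.spatial.transform import Rotation as R
def ray(c,uv,z):
    """pixels -> world points on plane z"""
    Rm=cv2.Rodrigues(c['rvec'])[0];C=-Rm.T@c['tvec']
    uv=np.atleast_2d(uv).astype(float)
    d=np.c_[(uv[:,0]-c['cx'])/c['fx'],(uv[:,1]-c['cy'])/c['fy'],np.ones(len(uv))]@Rm
    z=np.broadcast_to(z,len(uv))
    return C+d*((z-C[2])/d[:,2])[:,None]
def proj(c,P):
    return cv2.projectPoints(np.atleast_2d(np.asarray(P,float)),c['rvec'],c['tvec'],np.array([[c['fx'],0,c['cx']],[0,c['fy'],c['cy']],[0,0,1.]]),None)[0][:,0]
E
python3 - <<'E'
from h import *
from cell import calibration,env
np.set_printoptions(precision=4,suppress=True)
c=calibration('top')
q=lambda a:np.array(a)/6+[270,130]
print('rim',ray(c,q([(122,78),(530,75),(541,533),(120,533)]),[.018,.018,.018,.018])[:,:2])
print('cap',ray(c,q([(196,173)]),.1), 'base edges near',ray(c,q([(181,262),(233,262)]),.002))
print('lying base corners',ray(c,q([(298,97),(298,209),(299,395),(299,509)]),.028)[:,:2])
s=env.get_state();w=calibration('wrist');Rm=cv2.Rodrigues(w['rvec'])[0];C=-Rm.T@w['tvec']
T=R.from_quat(s['orientation'],scalar_first=True)
print('cam in tool',T.inv().apply(C-s['tcp_pos']),(T.inv().as_matrix()@Rm.T)); print(T.as_matrix())
E
```

```text
rim [[ 0.6577  0.0454]
 [ 0.6647 -0.1356]
 [ 0.4616 -0.1442]
 [ 0.4562  0.0388]]
cap [[0.5999 0.008  0.1   ]] base edges near [[ 0.5785  0.0171  0.002 ]
 [ 0.5792 -0.0061  0.002 ]]
lying base corners [[ 0.6492 -0.0328]
 [ 0.5994 -0.0343]
 [ 0.5177 -0.0371]
 [ 0.4684 -0.0385]]
cam in tool [ 0.0728  0.0004 -0.0689] [[-0.0006 -0.9586 -0.2847]
 [ 1.     -0.0007  0.0003]
 [-0.0004 -0.2847  0.9586]]
[[ 0.9128  0.4085 -0.0007]
 [ 0.4085 -0.9128  0.0012]
 [-0.0001 -0.0014 -1.    ]]
```

```bash
cat >> h.py <<'E'
TH=0.036
TX=np.array([np.sin(TH),-np.cos(TH),0]); TY=np.array([np.cos(TH),np.sin(TH),0])
def quat(th=TH):
    x=-np.array([np.sin(th),-np.cos(th),0]); y=np.array([np.cos(th),np.sin(th),0])
    return R.from_matrix(np.c_[x,y,[0,0,-1]]).as_quat(scalar_first=True)
E
python3 - <<'E'
from h import *
from cell import *
q=kin.inverse_kinematics([.59,.03,.26],quat());print(q)
env.reach([.59,.03,.26],quat())
s=env.get_state();print(s['time'],s['tcp_pos'],s['force'],s['qpos'])
c=calibration('wrist');p,d=camera('wrist');cv2.imwrite('pics/w1.png',p);np.save('pics/w1.npy',d);np.save('pics/w1c.npy',c,allow_pickle=True)
E
```

```text
[ 0.2855847   0.44569957 -0.57633073  1.7761699   0.28240376  1.00288907
 -0.36362591]
2.7 [0.59020399 0.02855994 0.25991358] [-0.14260533 -0.09349492  0.08982484] [ 0.28675103  0.44577048 -0.57500817  1.77595695  0.28252634  1.00294834
 -0.3635681 ]
```

View pics/w1.png

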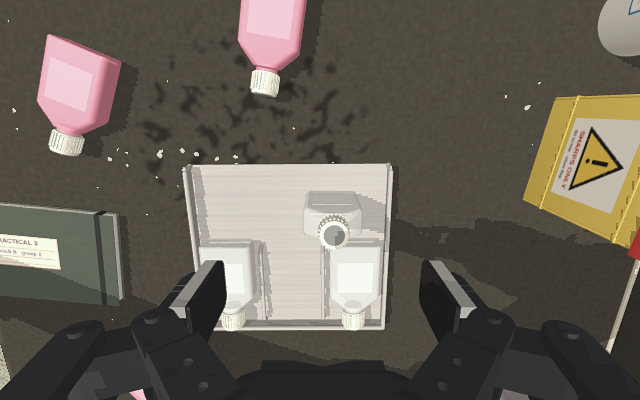

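Run:
```python
import cv2
p=cv2.imread('pics/w1.png')[155:335,180:400];cv2.imwrite('pics/w1z.png',cv2.resize(p,None,fx=3.3,fy=3.3,interpolation=cv2.INTER_CUBIC))
```

```text
(no output)
```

View pics/w1z.png

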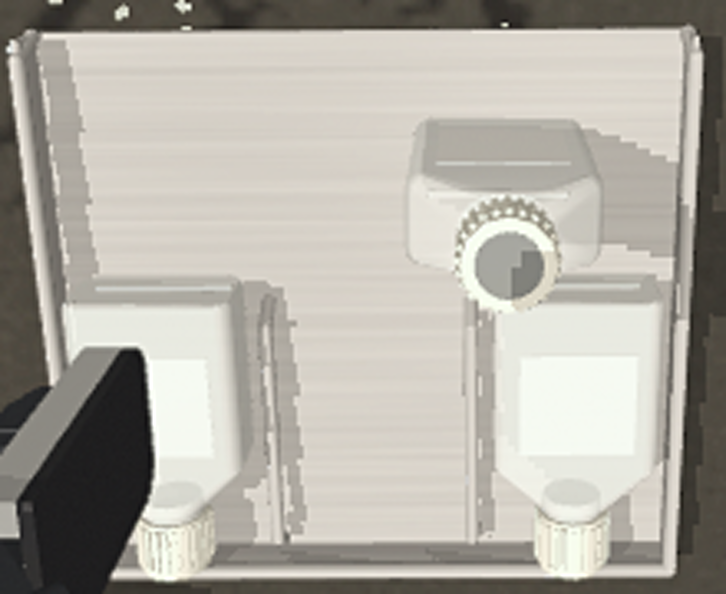

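Run:
```python
from h import *
np.set_printoptions(precision=4,suppress=True)
c=np.load('pics/w1c.npy',allow_pickle=True).item()
q=lambda a:np.array(a)/3.3+[180,155]
print('rim',ray(c,q([(12,45),(698,45),(675,573)]),.018)[:,:2])
print('floor front edge',ray(c,q([(40,30),(685,28)]),.002)[:,:2])
print('wires front/back ends',ray(c,q([(268,295),(278,540),(472,295),(472,540)]),.013)[:,:2])
print('capc',ray(c,q([(508,262)]),.1))
print('base',ray(c,q([(415,121),(586,121)]),.002)[:,:2])
print('bodytop',ray(c,q([(407,185),(602,185),(407,257),(602,257)]),.062)[:,:2])
print('lying base top corners',ray(c,q([(240,300),(66,303),(498,300),(661,300)]),.028)[:,:2])
```

```text
rim [[ 0.458   0.0395]
 [ 0.6559  0.046 ]
 [ 0.6648 -0.1329]]
floor front edge [[0.4602 0.0412]
 [0.655  0.0482]]
wires front/back ends [[ 0.5294 -0.0385]
 [ 0.531  -0.128 ]
 [ 0.5934 -0.0364]
 [ 0.5964 -0.1259]]
capc [[0.5998 0.0097 0.1   ]]
base [[0.574  0.0166]
 [0.6269 0.0183]]
bodytop [[ 0.5749  0.015 ]
 [ 0.625   0.0166]
 [ 0.5752 -0.0049]
 [ 0.6264 -0.0032]]
lying base top corners [[ 0.5238 -0.0338]
 [ 0.4716 -0.0365]
 [ 0.601  -0.0312]
 [ 0.6498 -0.0296]]
```

Run:
```python
from h import *
from cell import *
np.set_printoptions(precision=4,suppress=True)
P=np.array([.6004,.0045,0])
env.movel(P+[0,0,.20],velocity=.15)
print(env.movel(P+[0,0,.114],velocity=.1,stop_force=6))
s=env.get_state();print(s['time'],s['tcp_pos'],s['force'])
env.grip(.058,20)
s=env.get_state();print(s['time'],s['tcp_pos'],s['force'],s['opening'])
T=P-TY*(.041-.003)
print(env.movel(T+[0,0,.114],velocity=.03,stop_force=8))
s=env.get_state();print(s['time'],s['tcp_pos'],T,s['force'])
p,d=camera('top');cv2.imwrite('pics/t2.png',p)
p,d=camera('wrist');cv2.imwrite('pics/w2.png',p)
p=cv2.imread('pics/t2.png')[130:230,270:380];cv2.imwrite('pics/t2z.png',cv2.resize(p,None,fx=6,fy=6,interpolation=cv2.INTER_CUBIC)[:600])
```

```text
False
4.35 [0.6009 0.0046 0.1146] [-0.0473 -0.2978 -0.2684]
4.7417 [0.6005 0.0045 0.1143] [-0.667  -0.1948 -0.1963] 0.057907020609473336
False
6.1583 [0.5626 0.0032 0.114 ] [0.5624 0.0031 0.    ] [-0.7732  0.3252 -0.5679]
```

View pics/w2.png

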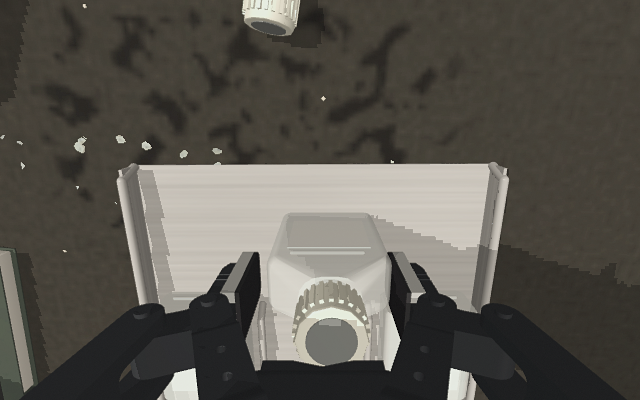

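View pics/t2z.png

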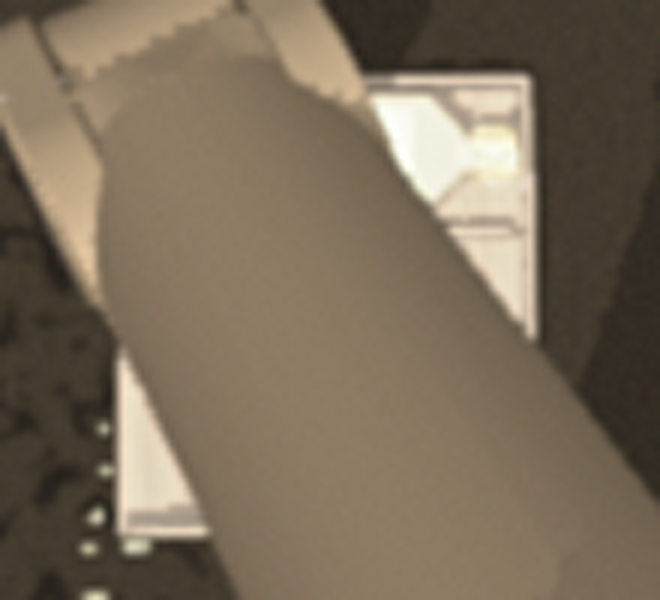

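Run:
```python
from h import *
from cell import *
np.set_printoptions(precision=4,suppress=True)
env.grip(.085)
s=env.get_state();p0=s['tcp_pos']
env.movel([p0[0],p0[1],.22],velocity=.12)
s=env.get_state();print(s['time'],s['tcp_pos'])
c=calibration('wrist');p,d=camera('wrist');cv2.imwrite('pics/w3.png',p);np.save('pics/w3c.npy',c,allow_pickle=True)
p=p[130:350,160:440];cv2.imwrite('pics/w3z.png',cv2.resize(p,None,fx=2.7,fy=2.7,interpolation=cv2.INTER_CUBIC))
```

```text
7.6833 [0.5619 0.0029 0.2193]
```

View pics/w3z.png

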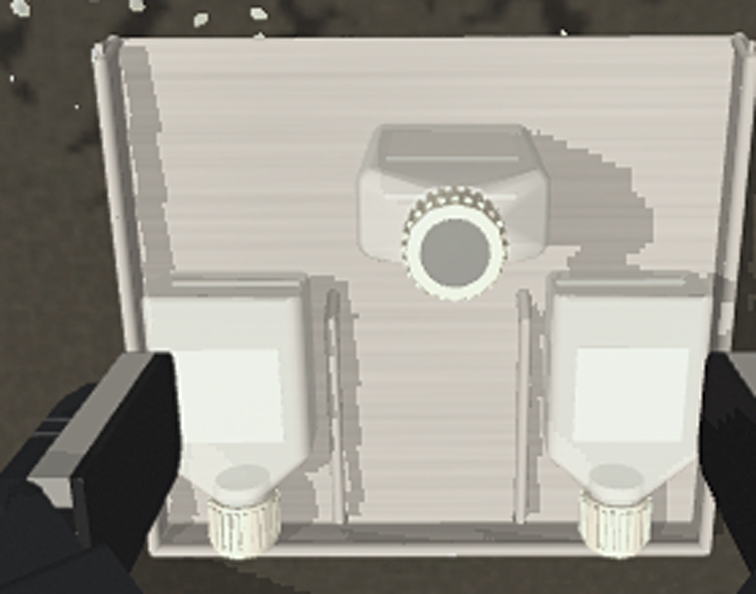

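Run:
```python
from h import *
np.set_printoptions(precision=4,suppress=True)
c=np.load('pics/w3c.npy',allow_pickle=True).item()
q=lambda a:np.array(a)/2.7+[160,130]
W=ray(c,q([(333,295),(341,520),(523,295),(520,520)]),.013)
print('wires',W[:,:2])
g=(W[0]+W[2])/2;print('lane mid',g, (W[1]+W[3])/2)
cap=ray(c,q([(455,251)]),.1)[0]; b=ray(c,q([(368,127),(536,127)]),.002)
bt=ray(c,q([(358,185),(549,185),(358,250),(549,250)]),.062)
for n,v in(('cap',cap),('base',b.mean(0)),('bt',bt.mean(0)),('rim',ray(c,q([(97,50)]),.018)[0])):print(n,v,'lat',(v-g)@TY,'along',(v-g)@TX)
print(b,bt)
```

```text
wires [[ 0.5285 -0.0405]
 [ 0.5315 -0.1279]
 [ 0.5917 -0.0382]
 [ 0.5961 -0.1256]]
lane mid [ 0.5601 -0.0394  0.013 ] [ 0.5638 -0.1267  0.013 ]
cap [0.5657 0.0077 0.1   ] lat 0.007344207535872947 along -0.04679076978652311
base [0.5661 0.0155 0.002 ] lat 0.007937289052192847 along -0.05462308227549853
bt [0.5661 0.0034 0.062 ] lat 0.007586327173958091 along -0.042508482963868485
rim [0.4578 0.0387 0.018 ] lat -0.09938051860629653 along -0.08164087252351965
[[0.5386 0.0145 0.002 ]
 [0.5935 0.0165 0.002 ]] [[ 0.5406  0.0116  0.062 ]
 [ 0.5909  0.0134  0.062 ]
 [ 0.5408 -0.0066  0.062 ]
 [ 0.5922 -0.0048  0.062 ]]
```

Run:
```python
from h import *
from cell import *
np.set_printoptions(precision=4,suppress=True)
P=np.array([.5624,.0031,0])
print(env.movel(P+[0,0,.114],velocity=.1,stop_force=6))
env.grip(.058,20)
T=P-TY*.0076
print(env.movel(T+[0,0,.114],velocity=.02,stop_force=8))
s=env.get_state();print(s['time'],s['tcp_pos'],T,s['force'])
env.grip(.085)
env.movel([T[0],T[1],.22],velocity=.12)
s=env.get_state();print(s['time'],s['tcp_pos'])
c=calibration('wrist');p,d=camera('wrist');cv2.imwrite('pics/w4.png',p);np.save('pics/w4c.npy',c,allow_pickle=True)
p=p[130:350,160:440];cv2.imwrite('pics/w4z.png',cv2.resize(p,None,fx=2.7,fy=2.7,interpolation=cv2.INTER_CUBIC))
```

```text
False
False
9.8667 [0.5547 0.0028 0.114 ] [0.5548 0.0028 0.    ] [-0.5348 -0.6697  0.3457]
11.2917 [0.5543 0.0027 0.2193]
```

View pics/w4z.png

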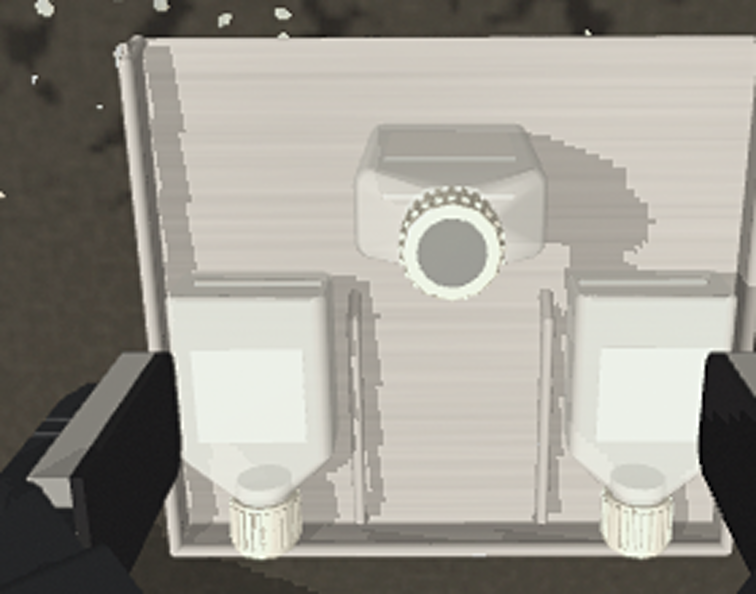

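Run:
```python
from h import *
from cell import *
np.set_printoptions(precision=4,suppress=True)
c=np.load('pics/w4c.npy',allow_pickle=True).item()
q=lambda a:np.array(a)/2.7+[160,130]
W=ray(c,q([(357,295),(364,520),(546,295),(543,520)]),.013)
g=(W[0]+W[2])/2
cap=ray(c,q([(452,251)]),.1)[0]; b=ray(c,q([(366,127),(532,127)]),.002).mean(0)
print(g,(W[1]+W[3])/2,cap)
for v in (cap,b):print('lat',(v-g)@TY,'along',(v-g)@TX)
C=np.array([cap[0],cap[1],0])
env.grip(.012,20)
A=C-TX*.055
env.movel(A+[0,0,.22],velocity=.12)
env.movel(A+[0,0,.157],velocity=.12)
B=C-TX*(.023-.040)
print(A,B,env.movel(B+[0,0,.157],velocity=.06,stop_force=10))
s=env.get_state();print(s['time'],s['tcp_pos'],s['force'])
env.movel(C-TX*.07+[0,0,.17],velocity=.15)
s=env.get_state();print(s['time'],s['tcp_pos'],s['opening'])
c=calibration('wrist');p,d=camera('wrist');cv2.imwrite('pics/w5.png',p);np.save('pics/w5c.npy',c,allow_pickle=True)
p,d=camera('scene');cv2.imwrite('pics/s5.png',cv2.resize(p[170:250,260:380],None,fx=6,fy=6,interpolation=cv2.INTER_CUBIC))
```

```text
[ 0.5603 -0.0393  0.013 ] [ 0.5645 -0.1267  0.013 ] [0.5574 0.0074 0.1   ]
lat -0.0011506740195345244 along -0.046792425359689166
lat -0.0008653750296627915 along -0.05462723983544873
[0.5555 0.0623 0.    ] [ 0.5581 -0.0096  0.    ] False
14.7 [ 0.5581 -0.009   0.1571] [ 0.1958  0.6849 -0.043 ]
15.4333 [0.5549 0.0764 0.1697] 0.011823175220492045
```

View pics/w5.png

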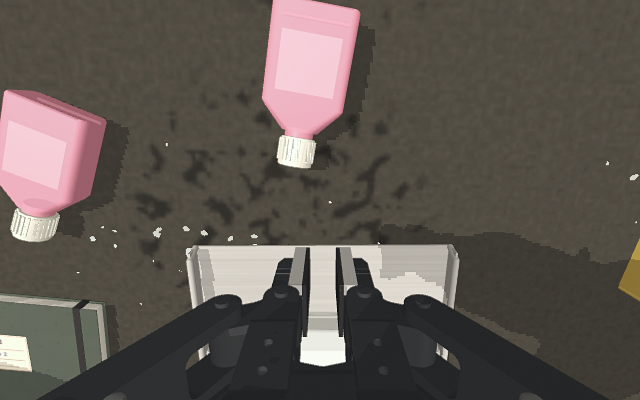

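View pics/s5.png

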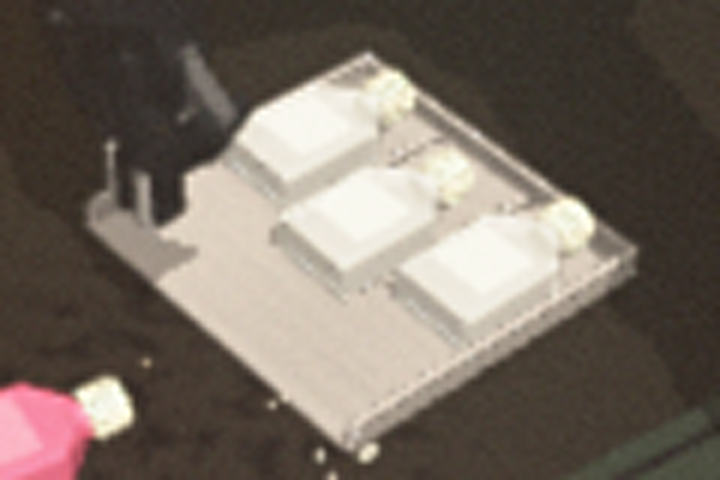

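Run:
```python
from h import *
from cell import *
np.set_printoptions(precision=4,suppress=True)
G=np.array([.5601,-.0345,0])
env.grip(.025,20)
A=G-TX*.072
env.movel(A+[0,0,.17],velocity=.15)
print(env.movel(A+[0,0,.084],velocity=.1,stop_force=6))
print(env.movel(G+TX*.005+[0,0,.084],velocity=.03,stop_force=3))
s=env.get_state();t=s['tcp_pos'];print(s['time'],t,s['force'],'along',(t-G)@TX)
p,d=camera('scene');cv2.imwrite('pics/s6.png',cv2.resize(p[170:250,260:380],None,fx=6,fy=6,interpolation=cv2.INTER_CUBIC))
```

```text
False
True
19.1 [ 0.5596 -0.0253  0.0837] [0.5303 1.8499 0.2385] along -0.009166702261407273
```

View pics/s6.png

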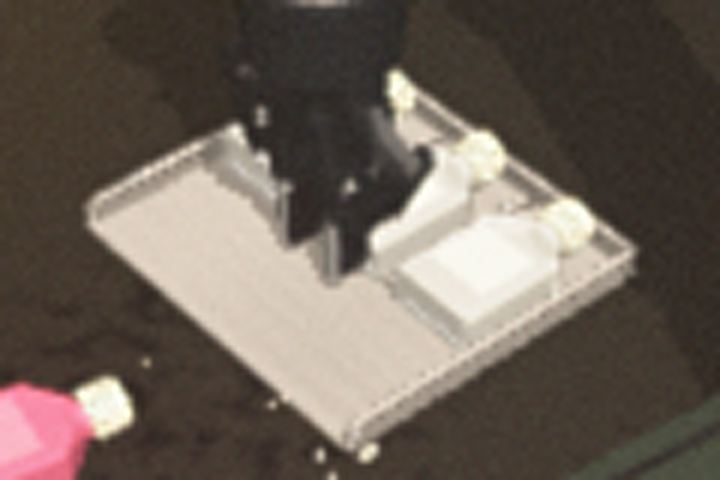

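Run:
```python
from h import *
from cell import *
np.set_printoptions(precision=4,suppress=True)
t=env.get_state()['tcp_pos']
env.movel(t-TX*.04,velocity=.08)
env.movel(t-TX*.04+[0,0,.17],velocity=.15)
env.grip(.085)
s=env.get_state();print(s['time'],s['tcp_pos'])
c=calibration('wrist');p,d=camera('wrist');cv2.imwrite('pics/w7.png',p);np.save('pics/w7c.npy',c,allow_pickle=True)
p=p[150:360,180:440];cv2.imwrite('pics/w7z.png',cv2.resize(p,None,fx=2.8,fy=2.8,interpolation=cv2.INTER_CUBIC))
```

```text
21.7 [0.558  0.0147 0.2536]
```

View pics/w7z.png

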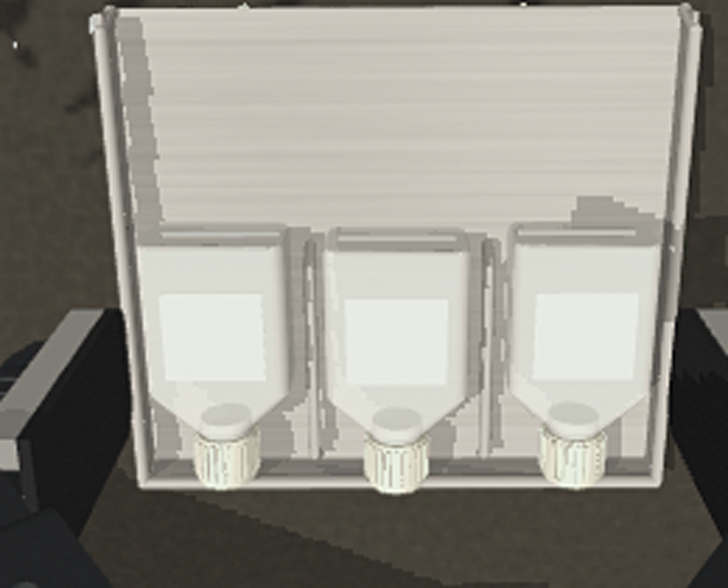

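Run:
```python
from h import *
from cell import *
np.set_printoptions(precision=4,suppress=True)
c=np.load('pics/w7c.npy',allow_pickle=True).item()
q=lambda a:np.array(a)/2.8+[180,150]
g=np.array([.5601,-.0345,0])
def L(n,px,z):
    v=ray(c,q(px),z)-g; print(n,np.c_[v@TX,v@TY]*1000)
L('base top L,M,R',[(138,246),(286,244),(327,249),(468,249),(511,243),(659,241)],.028)
L('base bottom',[(163,227),(285,225),(335,231),(462,231),(517,227),(648,225)],.003)
L('cap ends',[(224,487),(396,492),(573,486)],.030)
L('rear lip outer',[(145,487),(655,485)],.018)
p,d=camera('scene');cv2.imwrite('pics/s8.png',cv2.resize(p[170:250,260:380],None,fx=6,fy=6,interpolation=cv2.INTER_CUBIC))
p,d=camera('wrist');Rm=cv2.Rodrigues(c['rvec'])[0];C=-Rm.T@c['tvec']
for px in [(210,255),(210,390),(396,260),(396,385),(585,255),(585,390)]:
    u,v=q(px).astype(int);z=np.median(d[v-1:v+2,u-1:u+2]);X=Rm.T@(np.array([(u-c['cx'])/c['fx']*z,(v-c['cy'])/c['fy']*z,z])-c['tvec']);print(px,X)
```

```text
base top L,M,R [[ -0.659  -89.6085]
 [ -1.3683 -38.7953]
 [  0.4844 -24.7809]
 [  0.5109  23.6317]
 [ -1.6938  38.3183]
 [ -2.4013  88.9536]]
base bottom [[  2.0337 -87.3743]
 [  1.2698 -42.2128]
 [  3.6531 -23.7803]
 [  3.6798  23.2459]
 [  2.1089  43.5512]
 [  1.347   91.9147]]
cap ends [[ 94.5042 -64.9474]
 [ 96.6862  -1.2551]
 [ 94.1016  64.2457]]
rear lip outer [[103.352  -98.0888]
 [102.4975  98.4118]]
(210, 255) [ 0.4948 -0.0401  0.0265]
(210, 390) [ 0.4937 -0.0924  0.0269]
(396, 260) [ 0.5587 -0.0387  0.0269]
(396, 385) [ 0.5604 -0.0877  0.027 ]
(585, 255) [ 0.6235 -0.0355  0.0265]
(585, 390) [ 0.6282 -0.0876  0.027 ]
```

View pics/s8.png

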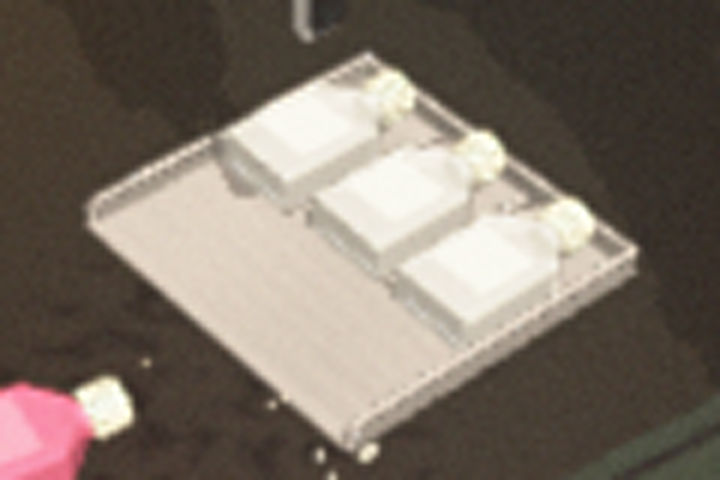

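```bash
python3 -c "
from cell import job,env
print(job.job_done(),env.get_state()['time'])"
```

```text
the job is handed in; nothing more can be done
the job is handed in; nothing more can be done
```

The third flask now lies growth face down in the middle lane, with its cap against the rear lip and in line with the other two. I handed the job in at about 22 s of the 56 s allowed; no verdict was reported.

- **Slide:** I slid the flask sideways, still standing, between the open fingertips. It took two strokes, because a sign slip in my offset left it 7.5 mm short after the first. It ended about 1 mm off the lane middle, square to it.
- **Tip and push:** I pushed it over at the cap, then pushed its base along the lane until a 3 N contact stop. The finger pads were then about where I had worked out for the cap meeting the lip.
- **Last checks:** The flask lies flat, with its top face at about 27 mm at both ends, and within about 1 mm of the lane middle. The two original flasks still sit in their lanes, and the arm was clear of everything at hand-in.
- **Mismatch:** The third flask sits about 2 mm farther towards the lip than its neighbours. I read this as the neighbours resting slightly short of the lip. Camera calibration is only good to about 2 mm.
- **Not checked:** I did not measure the timer, marker and petri dish again at the end. The arm worked only over the tray and just past its open end after approaching from above.

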